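Unlock the seed doser and hold its shutter at the third click

ROBOT

A 7-joint arm with a two-finger parallel gripper is mounted at the origin on the work surface. World frame = base frame: x ahead of the robot, y to its left, z up, the work surface at z = 0. Lengths are in m, angles in rad, forces in N, time in s.
With the tool pointing down it reaches from about 0.425 to 0.875 m from the base axis. Payload 9.9 kg.
Tool frame: the origin (TCP) lies midway between the tips of the shut fingers; the grasp point (between the pads) lies 19 mm behind it (manip.grip_depth is the distance from the TCP to the grasp point, in m); x points along the fingers, y is the direction in which the jaws open and shut, and the axes are right-handed (so a half turn about x gives the same grasp; the last joint's range is limited). The gripper opens to 85 mm and grips with 20 to 120 N. Pads are 22 mm wide; open, the fingers measure 114 mm over their backs; the gripper's body (76 mm by 85 mm) begins 54 mm behind the grasp point. The pads swing forward as they close: fully open they stand 13 mm farther back than shut.
Start: joints at [1.16, 0.576, 0.025, 1.437, -0.015, 1.129, -0.057], TCP at [0.217, -0.639, 0.231] pointing down, gripper open.
Joint ranges: [-2.76, 2.76], [-0.34, 2.15], [-1.52, 1.57], [0.19, 2.46], [-1.09, 4.23], [0.17, 1.99], [-2.82, 2.82]. Speed limits (rad/s): [2.22, 2.22, 3.01, 3.01, 3.14, 3.14, 3.14].

INTERFACE

Orientations are given as a unit quaternion [x, y, z, w].
In Python, from plant import manip gives the robot as it stands.
- The arm moves only by the tool carry_out, never from a script. Its argument "deltas" is text: rows parted by semicolons, each of 6 numbers parted by spaces: the shift along the tool's x, y, z in cm, then the turn, a rotation vector about the tool's x, y, z in degrees. In form: x y z wx wy wz; .... A call has 1 to 10 rows; each row is the pose to reach, as a shift and turn from the pose measured when the call began, along the tool's axes at that moment; what a row does not reach only later rows make up. A row lasts 1/12 s, in which the tool goes at most 41.7 mm and 7.16 degrees, less where a joint would pass 70% of its speed; a pose out of reach is approached as far as the arm can. A call with a gripper value outside its range is refused whole. "claw" is the finger opening in cm, from 0 to 8.54, set as the call begins (left out, the last holds). The fingers move at their own pace and stop on an object; the grip force is fixed at half the most. Time passes only in rows, so rows that repeat a pose let the fingers close. It gives the time, the measured TCP pose, the force and the opening at its end, in the units of the state.
- manip.state(): the state, without advancing time (a new reading comes with each control period).
- manip.read_camera(name): name is "side" or "top"; returns a dict with "color" (420x560x3 uint8, blue, green, red), "fx", "fy", "cx", "cy" (pixels), "rvec" (rotation vector, rad) and "tvec" (3), from world to camera coordinates, as OpenCV has them. Camera axes: x right, y down, z forward; pixel columns grow to the right and rows downward; lengths in m; the calibration is good to about 2 mm. A picture is of the moment at which its call begins. There is no depth.
- manip.job_done(): hands the job in, once; it reports no verdict.
The state is a dict: "clock": time; "joint_positions": joint angles; "qvel": joint speeds; "joint_torque": joint torques, N m; "eef_pos": TCP position; "orientation": TCP orientation; "wrist_force": force on the tool from outside, world axes, zero at the start; "moment": the same for the moment, N m; "opening": finger opening in m.
Only numpy, scipy, OpenCV 4.12 (cv2) and the standard library are available. Lean on these libraries where they do the work, as an engineer would, in place of code of your own. Each camera call takes 0.05 s, during which the arm holds its last target.

TASK

Pull the wooden-handled lock pin up out of the seed doser and stand it in the white cup, without knocking over the cup or disturbing the other things on the counter. Then grip the doser's dial by its bar, turn it clockwise, counting the clicks, to the third stop after home and no further, and finish still gripping it there: the dial is sprung and runs back to home if let go.

Things in the scene. Friction and masses are not known exactly. Their poses are not given: they have to be found in the camera images.
- doser: Seed doser, fixed: aluminium housing 220 x 220 mm, 85 mm high, the dial in the middle of its top. Origin on the dial's axis at counter height, z up. On its +x side a covered steel hopper 195 mm wide, from 102 to 268 mm from the dial's axis, at most 139 mm high; on its -y side a chute out to 170 mm, at most 75 mm high. At home the dial's pointer lies along the doser's -x.
- home_tick (a point): On the housing top, 76 mm from the dial's axis: middle of the longest of six black tick lines, which marks home. The five shorter ticks follow clockwise round the dial every 24 degrees, one per click stop; the dial's pointer points at them.
- dial (a joint): Dial angle, rad: 0 at home (end stop), grows clockwise from above, to 2.094. Clicks every 24 degrees: 0.419, 0.838, third 1.257, 1.676. A spring turns it home (0.08 Nm at home, 0.13 at the third); clicks add +-0.06 Nm, lowest just before a stop, highest just after: grip with 25 N or more. Released, it runs home from any stop. The pin in its bore blocks it.
- dial_grip (a point): Black upright bar on the dial, 60 mm long (x), 14 mm thick (y); origin on the dial's axis at gripping height, 124 mm above the counter, z up. Bar top 12 mm above the origin; it stands on a 60 mm wide disc 24 mm below the origin. Turns with the dial: clockwise lowers its yaw. Its -x end points as the pointer, a flat arm reaching 60 mm from the axis at disc height.
- pin: Lock pin, 165 mm long, about 70 g: steel rod 10 mm thick, turned wooden handle 22 mm thick from 95 to 165 mm above the foot. Origin at the foot, z along the pin to the handle. At the start it stands upright, 50 mm deep in a 12 mm bore in the doser's top beside the dial's pointer, handle top 200 mm above the counter.
- pin_handle (a point): Middle of the pin's wooden handle, 130 mm above its foot, where to grip; at the start about 165 mm above the counter.
- pin_bore (a point): Mouth of the pin's bore in the doser's top, 85 mm above the counter.
- cup: White ceramic cup, loose, about 500 g, round, no handle, empty, 100 mm high, mouth 90 mm across outside, walls 4 mm, narrower at the foot. Origin at the centre of its underside, z up.
- cup_in (a point): Centre of the cup's inner floor.
- loaf: Brown bread loaf, 130 x 85 x 75 mm, bystander. Origin at the centre of its underside.
- jar: Glass jar with steel cap, 76 mm across, 110 mm high, bystander. Origin at the centre of its underside.
- bowl: White plastic bowl, 120 mm across, 55 mm high, bystander. Origin at the centre of its underside.
- scraper: Dough scraper lying flat, steel blade with wooden back, 120 x 100 x 24 mm, bystander. Origin at its underside.
There are look-alikes about, which are no part of the job. Leave any blue look-alike of the cup alone. Of the things that look like the pin, the smaller one is meant.

How it is judged:
By the outcome, as a careful person would: the job done as asked, in the order asked, and still so for the second after the job is handed in, while the arm keeps its last pose, push and grip.
It also fails if it takes over 53 s, if anything falls off the work surface, if the arm or the gripper's body presses on something with over 40 N, if the wrist force passes 120 N, or if a joint passes its speed limit or range.

## Working session

There is one attempt and no reset: what is moved stays moved. The work goes in short steps, Python scripts to look and compute and a tool call to move; the robot and the scene stay as the last step left them, time stands still between calls to the robot, and variables do not carry over. Pictures are saved under pics/ and viewed, and the job is handed in when it is done.

Besides the shell and the picture viewer there is one more tool, called after "Request:" as name(argument=value, ...) on one line, values as JSON. carry_out: Moves the arm, as the interface text tells. Its arguments: {"type":"object","properties":{"deltas":{"type":"string"},"claw":{"type":"number"}},"required":["deltas"]}

```bash
ls; mkdir -p pics; python3 - <<'E'
from plant import manip
import cv2,numpy as np
for n in("side","top"):
    c=manip.read_camera(n); cv2.imwrite(f"pics/{n}0.png",c["color"])
    print(n,c["fx"],c["fy"],c["cx"],c["cy"],c["rvec"],c["tvec"])
    R=cv2.Rodrigues(np.array(c["rvec"],float))[0]; print(-R.T@np.array(c["tvec"]).ravel(), R)
print(manip.state()); print(manip.grip_depth)
E
```

```text
pics
side 412.75392420973066 412.75392420973066 269.01732525998386 209.16714030444172 [ 0.78278558 -2.47257918  1.22257284] [0.43283879 0.29510247 0.73770216]
[0.11471128 0.58116317 0.68390793] [[-0.81632049 -0.57757614 -0.0051639 ]
 [-0.3465389   0.49689603 -0.79561619]
 [ 0.46209485 -0.64768831 -0.60577901]]
top 444.6825469877884 444.6825469877884 283.28860435728114 206.79435552865772 [ 2.1318001  -2.178092    0.14932186] [-0.01100894  0.5327952   1.00683798]
[ 0.3942817  -0.01538037  1.06865337] [[-0.02174111 -0.99975589  0.00393435]
 [-0.99093915  0.02102733 -0.13265539]
 [ 0.13254028 -0.00678277 -0.99115441]]
{'clock': 0.1, 'joint_positions': array([ 1.16017987,  0.57646852,  0.02487131,  1.43783285, -0.01501202,
        1.12900416, -0.05649593]), 'qvel': array([ 0.0008859 , -0.00071575, -0.00061134, -0.00386652, -0.00061699,
        0.0009024 ,  0.00079761]), 'joint_torque': array([ 7.14814072e-03, -7.67302823e+01,  2.25834288e+00, -2.86604601e+01,
        1.59444282e-02,  8.70840711e-03,  3.02615388e-05]), 'eef_pos': array([ 0.21655917, -0.63888155,  0.23051254]), 'orientation': array([-0.69757021, -0.11556498,  0.69780229, -0.11450981]), 'wrist_force': array([-0.18898462, -0.26176088, -0.26963283]), 'moment': array([ 0.02467964,  0.05621261, -0.00265705]), 'opening': 0.08527309994878575}
0.0187
```

View pics/side0.png

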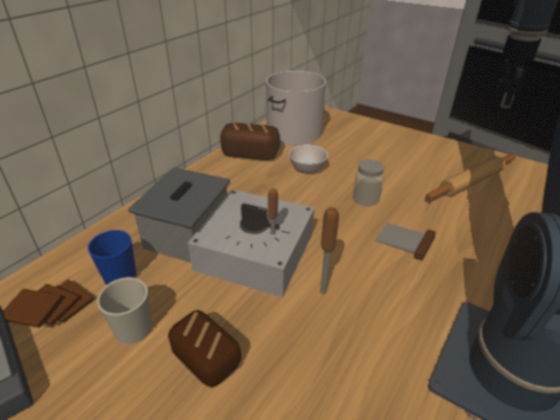

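View pics/top0.png

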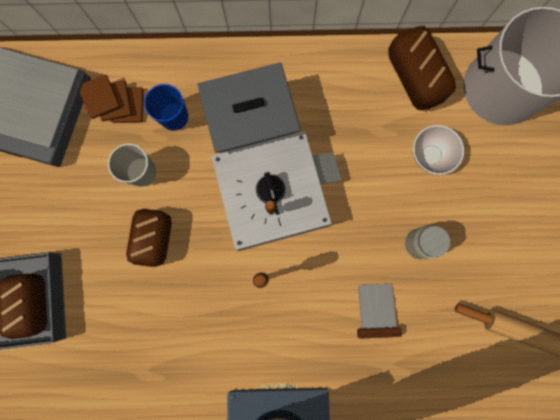

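Candidates. Pin: A, the short handle in the doser (side 273,203; top 270,206). B, the larger one standing free on the counter (side 328,245; top 261,280). Cup: white (side 127,310; top 128,164), blue (side 113,258; top 166,105). I choose A and the white cup, and check with close crops.

```bash
python3 - <<'E'
import cv2,numpy as np
t=cv2.imread("pics/top0.png");s=cv2.imread("pics/side0.png")
a=cv2.resize(t[120:300,200:350],None,fx=4,fy=4,interpolation=cv2.INTER_CUBIC)
b=cv2.resize(s[170:300,190:350],None,fx=4.6,fy=4.6,interpolation=cv2.INTER_CUBIC)
a=cv2.resize(a,(500,600))
cv2.imwrite("pics/ct.png",a);cv2.imwrite("pics/cs.png",b)
E
```

```text
(no output)
```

View pics/ct.png

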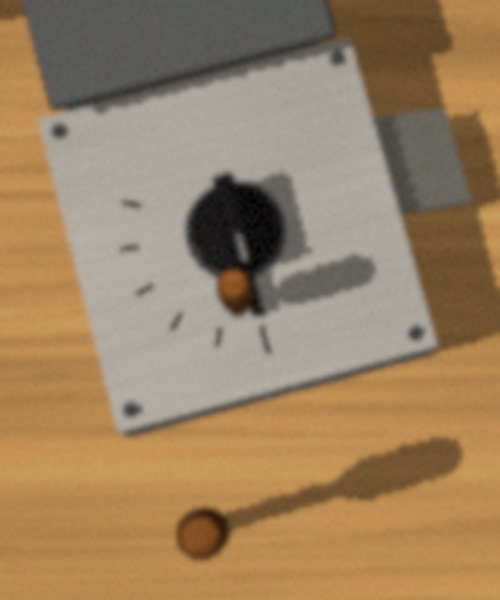

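View pics/cs.png

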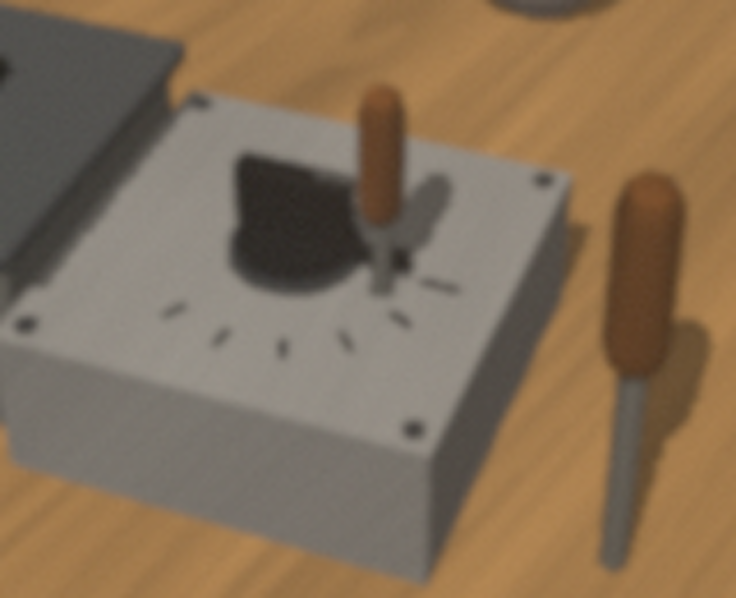

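Crops confirm it: A is the smaller handle, its rod in the housing top beside the pointer; B is larger and stands on the counter. Now the measurements.

```bash
cat > h.py <<'E'
import cv2,numpy as np
from plant import manip
def cam(n):
    c=manip.read_camera(n); c["R"]=cv2.Rodrigues(np.array(c["rvec"],float))[0]; c["t"]=np.array(c["tvec"],float).ravel(); c["C"]=-c["R"].T@c["t"]; return c
def ray(c,uv):
    d=c["R"].T@np.array([(uv[0]-c["cx"])/c["fx"],(uv[1]-c["cy"])/c["fy"],1.]); return d/np.linalg.norm(d)
def onz(c,uv,z):
    d=ray(c,uv); return c["C"]+d*(z-c["C"][2])/d[2]
def tri(c1,u1,c2,u2):
    d1,d2=ray(c1,u1),ray(c2,u2); A=np.stack([d1,-d2],1); s=np.linalg.lstsq(A,c2["C"]-c1["C"],rcond=None)[0]
    p,q=c1["C"]+s[0]*d1,c2["C"]+s[1]*d2; return (p+q)/2,np.linalg.norm(p-q)
def proj(c,p):
    q=c["R"]@np.array(p)+c["t"]; return q[0]/q[2]*c["fx"]+c["cx"],q[1]/q[2]*c["fy"]+c["cy"]
E
python3 - <<'E'
from h import *
T,S=cam("top"),cam("side")
def blobs(c,box,f,lo,hi,lab):
    x0,x1,y0,y1=box; im=c["color"][y0:y1,x0:x1].astype(int); m=f(im).astype(np.uint8)
    n,l,st,ce=cv2.connectedComponentsWithStats(m)
    for i in range(1,n):
        if lo<=st[i,4]<=hi: print(lab,np.round(ce[i]+[x0,y0],1),st[i,4],st[i,:4]+[x0,y0,0,0])
dark=lambda im: im.max(2)<95
wood=lambda im:(im[:,:,2]-im[:,:,0]>60)&(im[:,:,2]<190)&(im[:,:,0]<60)
blobs(T,(210,335,135,250),dark,3,2000,"Tdark")
blobs(S,(190,320,180,290),dark,3,1500,"Sdark")
blobs(T,(250,290,195,222),wood,10,500,"Twood")
blobs(S,(255,290,180,230),wood,10,500,"Swood")
E
```

```text
Tdark [241.  140.9] 810 [212 135  81  18]
Tdark [300.8 136.7] 10 [300 135   3   4]
Tdark [319.  168.8] 164 [313 154  13  30]
Tdark [217.5 159. ] 8 [216 158   4   3]
Tdark [271.3 190.2] 785 [256 172  31  43]
Tdark [324.2 219.6] 5 [323 219   3   2]
Tdark [239.  242.5] 6 [238 242   3   2]
Sdark [204.7 200.8] 1441 [190 180  40  56]
Sdark [232.5 191.7] 6 [231 191   4   2]
Sdark [260.2 217.8] 1015 [240 194  47  40]
Sdark [307.7 208.7] 3 [307 208   2   2]
Sdark [297.4 252.3] 576 [283 216  31  74]
Sdark [195.1 240.1] 8 [194 239   3   3]
Sdark [279.5 263. ] 8 [278 262   4   3]
Twood [269.5 204.9] 64 [266 201   8  10]
Swood [271.8 191.9] 46 [268 189   9   8]
```

```bash
python3 - <<'E'
from h import *
T,S=cam("top"),cam("side")
np.set_printoptions(precision=4,suppress=True)
tt=[(217.5,159),(301.3,137.4),(324.5,219.8),(239.2,242.8)]
ss=[(232.8,192),(307.8,209),(279.5,263),(195.1,240.1)]
for n,c,L in(("T",T,tt),("S",S,ss)):
    P=np.array([onz(c,u,.085) for u in L]); print(n,P[:,:2].tolist(),"mean",P.mean(0), "diag",np.linalg.norm(P[0]-P[2]),np.linalg.norm(P[1]-P[3]))
# home tick
print("tick T",onz(T,(200+265/3.333,120+340/3.333),.085),"S",onz(S,(190+440/4.6,170+285/4.6),.085))
# pin: handle top & bottom from side, bore
for nm,u,z in(("handletop",(190+380/4.6,170+90/4.6),.198),("handlebot",(190+379/4.6,170+220/4.6),.130),("bore",(190+382/4.6,170+291/4.6),.085)):
    print(nm,u,onz(S,u,z))
print("top handle top",onz(T,(200+232/3.333,120+284/3.333),.197), "bottom",onz(T,(200+238/3.333,120+300/3.333),.15))
for n,c,b in(("T",T,(95,160,135,195)),("S",S,(90,165,270,350))):
    im=c["color"][b[2]:b[3],b[0]:b[1]]; im=cv2.resize(im,None,fx=7,fy=7,interpolation=cv2.INTER_CUBIC); cv2.imwrite(f"pics/cup{n}.png",im)
    print(im.shape)
E
```

```text
T [[0.6380746764109896, 0.12436304187928546], [0.6845230571365623, -0.06663470728490263], [0.49470044647939815, -0.11310705306103544], [0.4477294527653436, 0.07691326674130461]] mean [0.5663 0.0054 0.085 ] diag 0.27739541416440516 0.27690654004219883
S [[0.6883975680630987, -0.06530328395991869], [0.49576888308435857, -0.11284479453618046], [0.44904203335835524, 0.07688126747399626], [0.6395613552039936, 0.12418082926187579]] mean [0.5682 0.0057 0.085 ] diag 0.27840172172646 0.27723171062332264
tick T [ 0.4919 -0.013   0.085 ] S [ 0.4926 -0.0119  0.085 ]
handletop (272.60869565217394, 189.56521739130434) [0.518  0.0026 0.198 ]
handlebot (272.3913043478261, 217.82608695652175) [0.5135 0.0099 0.13  ]
bore (273.04347826086956, 233.2608695652174) [0.5131 0.0079 0.085 ]
top handle top [0.5146 0.0056 0.197 ] bottom [0.5109 0.0032 0.15  ]
(420, 455, 3)
(560, 525, 3)
```

View pics/cupT.png

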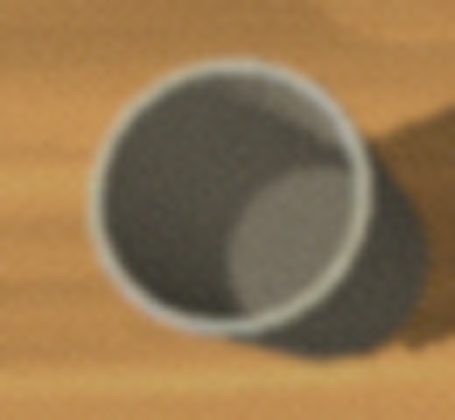

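View pics/cupS.png

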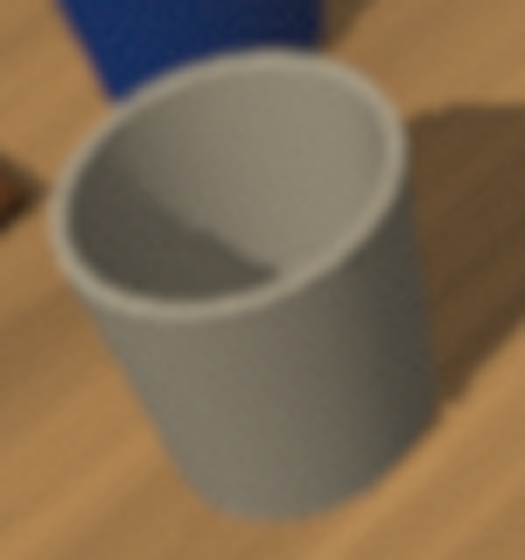

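```bash
cat >> h.py <<'E'
from scipy.spatial.transform import Rotation as Ro
np.set_printoptions(precision=4,suppress=True)
def delta(p,R,s=None):
    """cm shift in tool axes and rotvec deg to reach TCP p, rotation matrix R"""
    s=s or manip.state(); R0=Ro.from_quat(s["orientation"]).as_matrix()
    return np.round(100*R0.T@(np.array(p)-s["eef_pos"]),2), np.round(np.degrees(Ro.from_matrix(R0.T@R).as_rotvec()),1)
def down(yaw_deg):
    """tool x down, tool y at yaw in world"""
    a=np.radians(yaw_deg); x=np.array([0,0,-1.]);y=np.array([np.cos(a),np.sin(a),0]); return np.stack([x,y,np.cross(x,y)],1)
E
python3 - <<'E'
from h import *
T,S=cam("top"),cam("side")
s=manip.state(); print(Ro.from_quat(s["orientation"]).as_matrix())
def cupfit(c,box):
    x0,x1,y0,y1=box; im=c["color"][y0:y1,x0:x1].astype(int)
    m=(np.abs(im[:,:,2]-im[:,:,0])<45).astype(np.uint8)
    return m
print("cup T",onz(T,(128.1,163.0),.1),"S",onz(S,(122.6,296),.1), "foot S",onz(S,(90+300/7,270+515/7),0))
print("tri",tri(T,(128.1,163.0),S,(122.6,296)))
L=[onz(T,(95+x/7,135+y/7),.1) for x,y in((90,196),(374,196),(232,58),(232,334))]
print("width",np.linalg.norm(L[0]-L[1]),np.linalg.norm(L[2]-L[3]))
print("B foot S",onz(S,(323,292),0),"B top tri",tri(T,(260,281),S,(331,211)))
print("blue rim T",onz(T,(166,105),.1),"pin tri",tri(T,(269.5,203.5),S,(272.4,189.8)))
print("jar",onz(T,(435,240),.11))
E
```

```text
[[-0.0001  0.321  -0.9471]
 [ 0.0002 -0.9471 -0.321 ]
 [-1.     -0.0002 -0.    ]]
cup T [0.6294 0.3209 0.1   ] S [0.6286 0.3251 0.1   ] foot S [ 0.6048  0.3471 -0.    ]
tri (array([0.6311, 0.323 , 0.096 ]), np.float64(0.0018394276773828061))
width 0.09010424782775081 0.08974697774908232
B foot S [ 0.3698  0.0246 -0.    ] B top tri (array([0.3692, 0.0263, 0.2221]), np.float64(0.003011660765314195))
blue rim T [0.762  0.2385 0.1   ] pin tri (array([0.5172, 0.0055, 0.1994]), np.float64(0.001066031659019131))
jar [ 0.4433 -0.3475  0.11  ]
```

Request:
carry_out(deltas="-0.5 -1 -1 -1.5 0 0; -1 -3 -2.8 -4 0 0; -1.5 -5.5 -5.2 -7.5 0 0; -2 -8 -7.6 -11 0 0; -2.5 -10.6 -10 -15 0 0; -3 -13.2 -12.5 -18.5 0 0; -3.5 -15.8 -15 -22 0 0; -4 -18.4 -17.4 -26 0 0; -4.5 -21 -20 -29 0 0; -5 -23.6 -22.4 -33 0 0", claw=8.5)

```text
clock: 1.23
eef_pos: [0.3537, -0.3413, 0.282]
orientation: [0.636, 0.31, -0.636, 0.31]
wrist_force: [0.6, 0.5, 0.1]
opening: 0.0852
```

```bash
python3 - <<'E'
from h import *
s=manip.state(); print(s["clock"],s["eef_pos"],s["joint_positions"],s["wrist_force"],s["opening"]); print(delta([.5155,.005,.29],down(0)))
E
```

```text
1.2333 [ 0.3537 -0.3413  0.282 ] [ 0.8195  0.2587 -0.1907  1.8237  0.0555  1.0637 -0.0558] [0.5651 0.5378 0.0684] 0.08524767875318004
(array([ -0.81,  -8.59, -37.24]), array([-38.,   0.,  -0.]))
```

Request:
carry_out(deltas="-0.1 -1 -4 -4 0 0; -0.2 -1.9 -8 -8 0 0; -0.3 -2.8 -12 -12 0 0; -0.4 -3.7 -16 -17 0 0; -0.5 -4.6 -20 -21 0 0; -0.6 -5.5 -24 -25 0 0; -0.7 -6.5 -28 -29 0 0; -0.8 -7.4 -32 -33 0 0; -0.8 -8.1 -35.3 -36 0 0; -0.8 -8.6 -37.2 -38 0 0")

```text
clock: 2.07
eef_pos: [0.5159, 0.0098, 0.2906]
orientation: [0.499, 0.502, -0.497, 0.502]
wrist_force: [-0.1, 0.3, -0.1]
opening: 0.0851
```

```bash
python3 - <<'E'
from h import *
s=manip.state(); print(s["clock"],s["eef_pos"],s["joint_positions"],s["wrist_force"],s["opening"]); print(delta([.5155,.005,.152],down(0)))
S=cam("side");T=cam("top");cv2.imwrite("pics/s1.png",S["color"])
print([proj(T,s["eef_pos"]),proj(S,s["eef_pos"])])
E
```

```text
2.0667 [0.5159 0.0098 0.2906] [ 0.2642  0.3124 -0.5054  1.7477  0.1654  1.1214 -0.2844] [-0.0503  0.3388 -0.0722] 0.0851400028620354
(array([13.86, -0.07,  0.49]), array([ 0.5, -0.1, -0.1]))
[(np.float64(265.84293650798475), np.float64(197.32718936426056)), (np.float64(271.38348646923214), np.float64(151.96288128831748))]
```

View pics/s1.png

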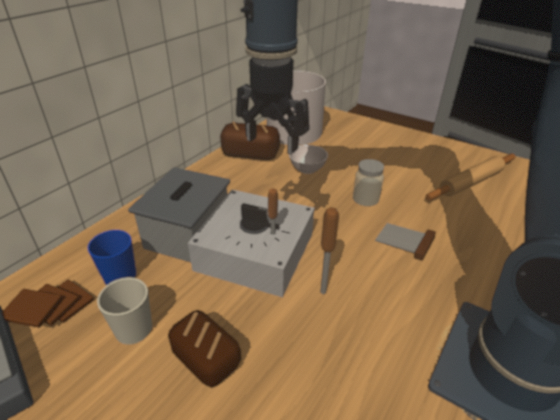

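The gripper is over the pin (handle at side 272,203) and the jaws straddle it along x. I descend and close.

Request:
carry_out(deltas="1 0 0.2 0 0 0; 3.5 0 0.5 0.5 0 0; 6.5 0 0.5 0.5 0 0; 9 0 0.5 0.5 0 0; 11 0 0.5 0.5 0 0; 12.5 0 0.5 0.5 0 0; 13.4 0 0.5 0.5 0 0; 13.8 -0.1 0.5 0.5 0 0; 13.8 -0.1 0.5 0.5 0 0")

```text
clock: 2.92
eef_pos: [0.5141, 0.0042, 0.1518]
orientation: [0.501, 0.5, -0.5, 0.5]
wrist_force: [-0.2, -0.8, 0.2]
opening: 0.0852
```

```bash
python3 - <<'E'
from h import *
s=manip.state(); print(s["clock"],s["eef_pos"],s["wrist_force"],s["opening"]); 
S=cam("side");c=S["color"][140:270,200:350];cv2.imwrite("pics/s2.png",cv2.resize(c,None,fx=4.6,fy=4.6,interpolation=cv2.INTER_CUBIC))
E
```

```text
2.9167 [0.5141 0.0042 0.1518] [-0.2106 -0.8123  0.1982] 0.08522885846341635
```

View pics/s2.png

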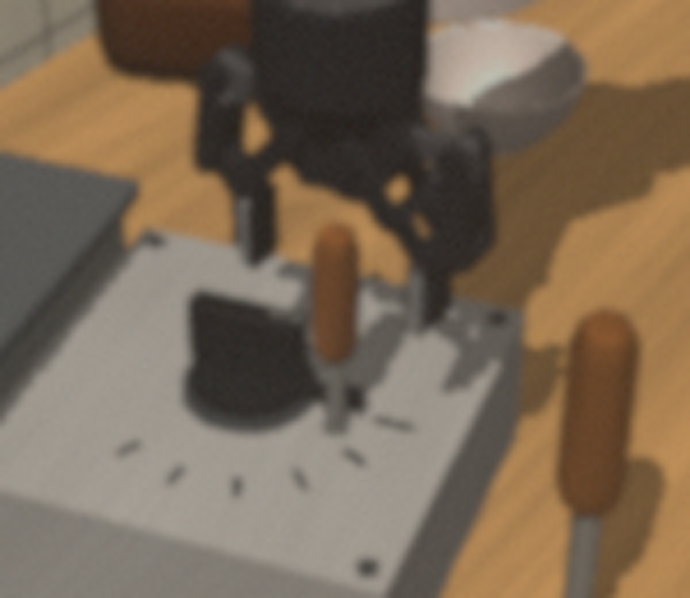

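The pin's handle (crop 333,295) stands midway between the open fingertips (255,255 and 428,318). Close.

Request:
carry_out(deltas="0 0 0 0 0 0; 0 0 0 0 0 0; 0 0 0 0 0 0; 0 0 0 0 0 0; 0 0 0 0 0 0; 0 0 0 0 0 0; 0 0 0 0 0 0; 0 0 0 0 0 0", claw=0)

```text
clock: 3.63
eef_pos: [0.5149, 0.0045, 0.1528]
orientation: [0.501, 0.5, -0.499, 0.5]
wrist_force: [-0.6, -0.3, 6.0]
opening: 0.0206
```

Request:
carry_out(deltas="-0.3 0 0 0 0 0; -0.8 0 0 0 0 0; -1.5 0 0 0 0 0; -2.3 0 0 0 0 0; -3.2 0 0 0 0 0; -4.2 0 0 0 0 0; -5.2 0 0 0 0 0; -6.5 0 0 0 0 0; -8 0 0 0 0 0; -9 0 0 0 0 0")

```text
clock: 4.47
eef_pos: [0.5151, 0.0046, 0.2449]
orientation: [0.502, 0.499, -0.499, 0.5]
wrist_force: [0.6, 0.3, -0.5]
opening: 0.0207
```

```bash
python3 - <<'E'
from h import *
s=manip.state(); print(s["clock"],s["eef_pos"],s["wrist_force"],s["opening"]); 
S=cam("side");cv2.imwrite("pics/s3.png",S["color"])
print(delta([.629,.322,.32],down(20)))
E
```

```text
4.4667 [0.5151 0.0046 0.2449] [ 0.6361  0.2636 -0.4588] 0.02066161152936521
(array([ -7.26,  11.33, -31.75]), array([-20.1,  -0. ,  -0.4]))
```

View pics/s3.png

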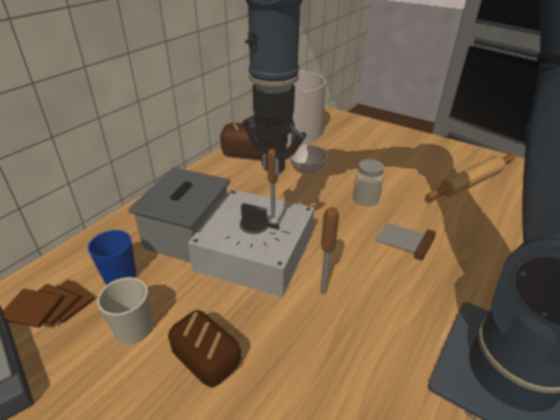

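The pin is out of the bore, upright in the jaws, its foot at side (272,215). Next, up and across to the cup.

Request:
carry_out(deltas="-2 0 0 0 0 0; -4.5 0 -0.5 0 0 0; -6.5 0.7 -2.5 -2 0 0; -7.2 1.8 -5.5 -4 0 0; -7.2 3 -9 -6 0 0; -7.2 4.3 -12.5 -8 0 0; -7.2 5.6 -16 -10 0 0; -7.2 6.9 -19.5 -12 0 0; -7.2 8.2 -23 -14.5 0 0; -7.2 9.3 -26 -16.5 0 0")

```text
clock: 5.35
eef_pos: [0.6089, 0.267, 0.3188]
orientation: [0.424, 0.566, -0.421, 0.568]
wrist_force: [0.6, 0.0, -0.9]
opening: 0.0207
```

```bash
python3 - <<'E'
from h import *
print(delta([.629,.322,.32],down(20)))
E
```

```text
(array([-0.1 ,  3.5 , -4.69]), array([-3.4,  0. , -0.3]))
```

Request:
carry_out(deltas="0 1.2 -1.8 -1 0 0; 0 2.2 -3 -2 0 0; 0 3 -4 -3 0 0; 0 3.5 -4.7 -3.4 0 0; 0 3.5 -4.7 -3.4 0 0; 0 3.5 -4.7 -3.4 0 0")

```text
clock: 5.85
eef_pos: [0.6288, 0.3219, 0.3186]
orientation: [0.407, 0.578, -0.404, 0.58]
wrist_force: [-0.7, 0.2, -1.5]
opening: 0.0206
```

```bash
python3 - <<'E'
from h import *
s=manip.state(); print(s["clock"],s["eef_pos"],s["wrist_force"],s["opening"],s["joint_positions"]); 
S=cam("side");cv2.imwrite("pics/s4.png",S["color"]);T=cam("top");cv2.imwrite("pics/t4.png",T["color"])
p=s["eef_pos"].copy();p[2]-=0.12; print(proj(S,p),proj(T,p))
print(delta([.629,.322,.14],down(20)))
E
```

```text
5.85 [0.6288 0.3219 0.3186] [-0.7034  0.1703 -1.4648] 0.020597876382411937 [-0.2459  0.6186 -0.5865  1.1853  0.333   1.4245 -0.4417]
(np.float64(111.22479785450051), np.float64(255.83945741481878)) (np.float64(110.78730195151937), np.float64(151.94961120231835))
(array([17.91, -0.08, -0.13]), array([-0.1,  0.1, -0.3]))
```

View pics/s4.png

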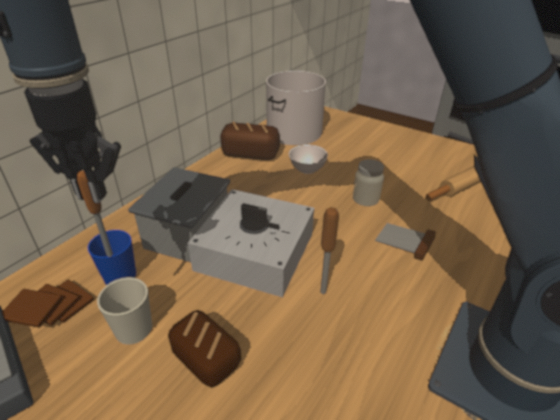

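View pics/t4.png

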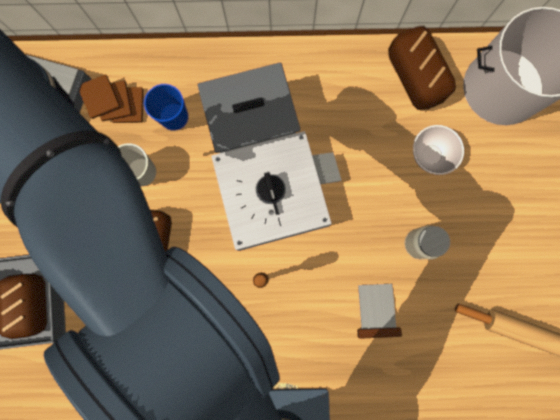

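Over the white cup: the foot is near side (109,254), where the projection puts it (111,256). From above the bore is empty, at (271,211). Descend into the cup.

Request:
carry_out(deltas="1 0 0 0 0 0; 3 0 0 0 0 0; 5.5 0 0 0 0 0; 8 0 0 0 0 0; 10.5 0 0 0 0 0; 12.7 0 0 0 0 0; 14.7 0 0 0 0 0; 16.3 0 0 0 0 0; 17.5 0 0 0 0 0; 18.2 0 0 0 0 0")

```text
clock: 6.78
eef_pos: [0.6297, 0.3197, 0.1353]
orientation: [0.407, 0.577, -0.405, 0.58]
wrist_force: [-0.0, 0.2, -1.3]
opening: 0.0202
```

```bash
python3 - <<'E'
from h import *
s=manip.state(); print(s["clock"],s["eef_pos"],s["wrist_force"],s["opening"]); 
S=cam("side");c=S["color"][170:350,50:230];cv2.imwrite("pics/s5.png",cv2.resize(c,None,fx=3.3,fy=3.3,interpolation=cv2.INTER_CUBIC))
E
```

```text
6.7833 [0.6297 0.3197 0.1353] [-0.0058  0.2102 -1.2639] 0.02024920025272947
```

View pics/s5.png

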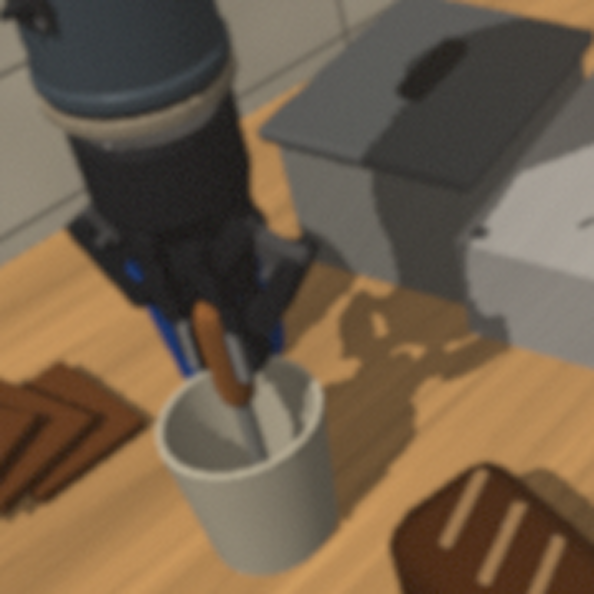

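The pin is inside the cup (crop 260,455), near its middle. Ease down to the floor.

Request:
carry_out(deltas="0.2 0 0 0 0 0; 0.4 0 0 0 0 0; 0.6 0 0 0 0 0; 0.7 0 0 0 0 0; 0.8 0 0 0 0 0; 0.8 0 0 0 0 0")

```text
clock: 7.33
eef_pos: [0.6296, 0.3198, 0.1269]
orientation: [0.407, 0.578, -0.405, 0.58]
wrist_force: [-0.7, -0.5, 0.1]
opening: 0.0205
```

Request:
carry_out(deltas="0.1 0 0 0 0 0; 0.2 0 0 0 0 0; 0.2 0 0 0 0 0; 0.3 0 0 0 0 0; 0.3 0 0 0 0 0")

```text
clock: 7.75
eef_pos: [0.6296, 0.3197, 0.1237]
orientation: [0.407, 0.578, -0.406, 0.58]
wrist_force: [0.6, -0.0, -0.4]
opening: 0.0205
```

Request:
carry_out(deltas="0.1 0 0 0 0 0; 0.2 0 0 0 0 0; 0.2 0 0 0 0 0; 0.3 0 0 0 0 0; 0.3 0 0 0 0 0")

```text
clock: 8.17
eef_pos: [0.63, 0.3204, 0.1228]
orientation: [0.407, 0.577, -0.405, 0.58]
wrist_force: [-2.8, -2.0, 13.9]
opening: 0.0206
```

Floor contact: TCP 0.123 m gives a foot at about 5 mm, as expected, at 14 N. I back off slightly and lean the pin about its foot towards tool -z, so that on release it settles gently on the cup's wall.

Request:
carry_out(deltas="-0.2 0 0 0 0 0; -0.2 0 -0.5 0 -2.5 0; -0.2 0 -1 0 -5 0; -0.15 0 -1.5 0 -7.5 0; -0.1 0 -2 0 -10 0; 0 0 -2.5 0 -12.5 0; 0.1 0 -3 0 -15 0; 0.1 0 -3 0 -15 0; 0.1 0 -3 0 -15 0")

```text
clock: 8.92
eef_pos: [0.619, 0.3499, 0.1213]
orientation: [0.351, 0.498, -0.454, 0.651]
wrist_force: [0.6, -0.8, -1.7]
opening: 0.0207
```

```bash
python3 - <<'E'
from h import *
s=manip.state(); print(s["clock"],s["eef_pos"],s["wrist_force"],s["opening"]); 
S=cam("side");c=S["color"][170:350,50:230];cv2.imwrite("pics/s6.png",cv2.resize(c,None,fx=3.3,fy=3.3,interpolation=cv2.INTER_CUBIC))
E
```

```text
8.9167 [0.619  0.3499 0.1213] [ 0.5583 -0.8068 -1.6548] 0.0206682991122194
```

View pics/s6.png

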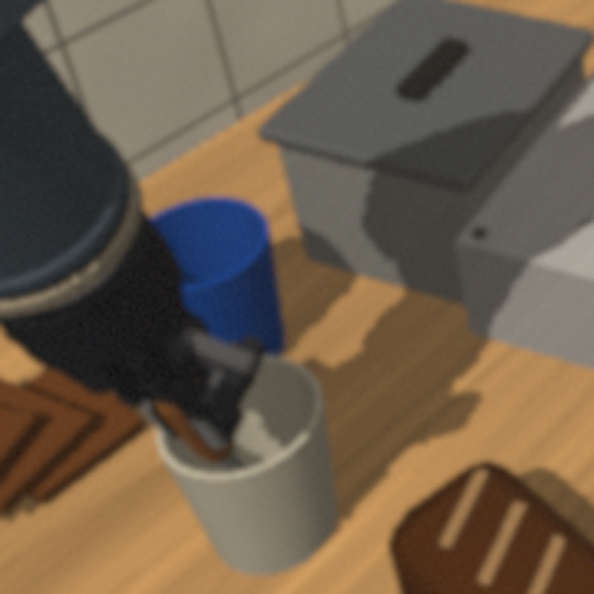

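The pin leans in the cup towards the rim's near-left edge (crop 180,440), and the cup hasn't moved. Release.

Request:
carry_out(deltas="0 0 0 0 0 0; 0 0 0 0 0 0; 0 0 0 0 0 0; 0 0 0 0 0 0; 0 0 0 0 0 0; 0 0 0 0 0 0; 0 0 0 0 0 0", claw=6.5)

```text
clock: 9.55
eef_pos: [0.62, 0.3484, 0.1216]
orientation: [0.351, 0.497, -0.454, 0.651]
wrist_force: [-0.2, 0.1, -0.8]
opening: 0.065
```

```bash
python3 - <<'E'
from h import *
s=manip.state(); print(s["clock"],s["eef_pos"],s["wrist_force"],s["opening"]); 
S=cam("side");c=S["color"][170:350,50:230];cv2.imwrite("pics/s7.png",cv2.resize(c,None,fx=3.3,fy=3.3,interpolation=cv2.INTER_CUBIC))
E
```

```text
9.55 [0.62   0.3484 0.1216] [-0.178   0.0686 -0.7604] 0.06503614697985437
```

View pics/s7.png

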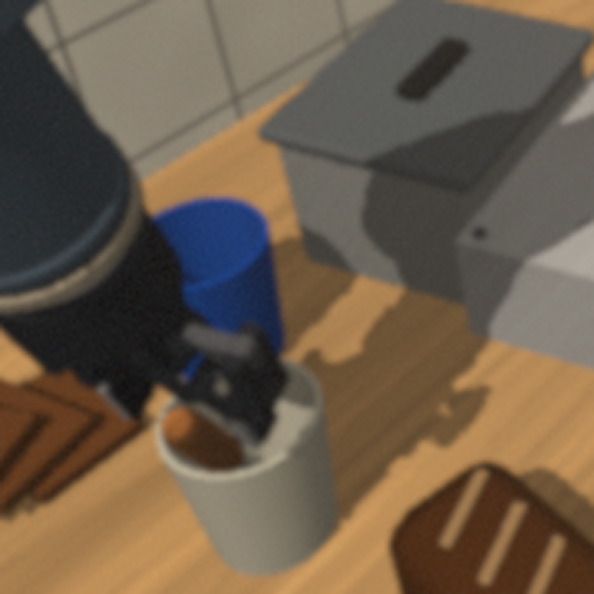

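Released; the handle leans on the rim between the open fingers. Withdraw along the tool axis, then straighten.

Request:
carry_out(deltas="-0.6 0 0 0 0 0; -1.6 0 0 0 0 0; -3 0 0 0 0 0; -5 0 0 0 0 0; -7 0 0 0 0 0; -9.5 0 0 0 0 0; -12 0 0 0 0 0; -14 0 0 0 0 0; -16 0 0 0 0 0; -17 0 0 0 0 0")

```text
clock: 10.43
eef_pos: [0.6037, 0.3913, 0.2896]
orientation: [0.353, 0.497, -0.453, 0.651]
wrist_force: [0.4, 0.7, 0.4]
opening: 0.0652
```

```bash
python3 - <<'E'
from h import *
s=manip.state(); print(s["clock"],s["eef_pos"],s["wrist_force"],s["opening"],s["joint_positions"]); 
S=cam("side");cv2.imwrite("pics/s8.png",S["color"])
ax=np.array([.5672,.0055]);print(delta([*ax,.29],down(104)))
E
```

```text
10.4333 [0.6037 0.3913 0.2896] [0.4444 0.7008 0.4484] 0.06523332852155718 [-0.5548  0.6843 -0.437   1.1342  0.4943  1.523  -0.6353]
(array([  8.86, -16.64,  33.92]), array([-83.6,  12.5,  10.4]))
```

View pics/s8.png

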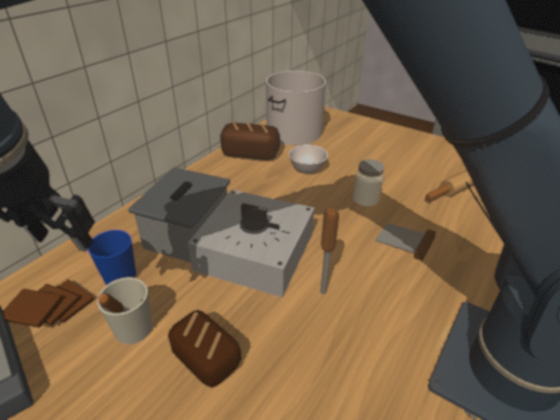

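The pin stands in the white cup (side 107,300), the cup is unmoved, and the bystanders are in place. On to the dial, turning the tool so that the jaws lie across the bar.

Request:
carry_out(deltas="0.3 -0.6 1.2 -3 0.5 0.4; 0.8 -1.7 3.4 -8 1.2 1; 1.3 -2.6 5.4 -13 2 1.6; 1.8 -3.5 7.2 -18 2.6 2.2; 2.4 -4.5 9.2 -23 3.4 2.9; 2.9 -5.5 11.2 -28 4.2 3.5; 3.4 -6.5 13.2 -33 5 4.1; 3.9 -7.5 15.2 -38 5.7 4.7; 4.4 -8.4 17.2 -43 6.4 5.4; 4.9 -9.4 19.2 -48 7.2 6", claw=6.5)

```text
clock: 11.32
eef_pos: [0.5826, 0.1721, 0.2908]
orientation: [0.108, 0.658, -0.154, 0.729]
wrist_force: [0.4, -0.2, 0.0]
opening: 0.065
```

```bash
python3 - <<'E'
from h import *
s=manip.state(); print(s["clock"],s["eef_pos"],s["wrist_force"],s["opening"],s["joint_positions"]); 
ax=np.array([.5672,.0055]);print(delta([*ax,.27],down(104)))
T=cam("top");cv2.imwrite("pics/t9.png",T["color"])
E
```

```text
11.3167 [0.5826 0.1721 0.2908] [ 0.4209 -0.2143  0.03  ] 0.0650074321115801 [ 0.0258  0.4634 -0.7093  1.5732  0.4411  1.2167  0.4145]
(array([  3.29, -15.95,   4.34]), array([-35.3,   5.3,   4.4]))
```

View pics/t9.png

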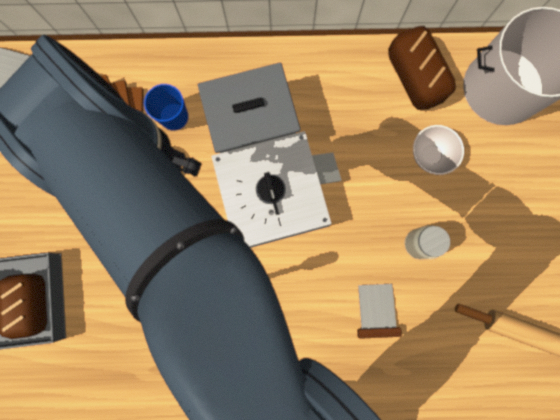

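Request:
carry_out(deltas="0.3 -1.6 0.5 -3.5 0.5 0.4; 0.6 -3.2 0.9 -7 1 0.8; 1 -4.8 1.4 -11 1.6 1.3; 1.3 -6.4 1.8 -14 2 1.7; 1.7 -8 2.2 -18 2.6 2.2; 2 -9.6 2.7 -21 3.2 2.6; 2.4 -11.5 3.2 -25 3.8 3.2; 2.8 -13.5 3.8 -30 4.5 3.7; 3.1 -15.2 4.2 -33.5 5 4.2; 3.3 -16 4.4 -35.3 5.3 4.4", claw=5)

```text
clock: 12.2
eef_pos: [0.5682, -0.0056, 0.2694]
orientation: [-0.088, 0.703, 0.084, 0.7]
wrist_force: [0.7, 0.2, 0.2]
opening: 0.05
```

```bash
python3 - <<'E'
from h import *
T=cv2.imread("pics/t9.png"); c=T[150:230,230:310]; cv2.imwrite("pics/c9.png",cv2.resize(c,None,fx=7,fy=7,interpolation=cv2.INTER_CUBIC))
s=manip.state(); print(s["clock"],s["eef_pos"],s["wrist_force"],s["opening"],s["joint_positions"]); 
ax=np.array([.5672,.0055]);print(delta([*ax,.2],down(104)))
S=cam("side");cv2.imwrite("pics/s10.png",S["color"])
E
```

```text
12.2 [ 0.5682 -0.0056  0.2694] [0.6876 0.1545 0.2084] 0.049958361366712646 [ 0.4963  0.4929 -0.8895  1.6452  0.409   1.2056  1.3279]
(array([6.94, 1.13, 0.21]), array([-0.1, -0.3,  0.3]))
```

View pics/c9.png

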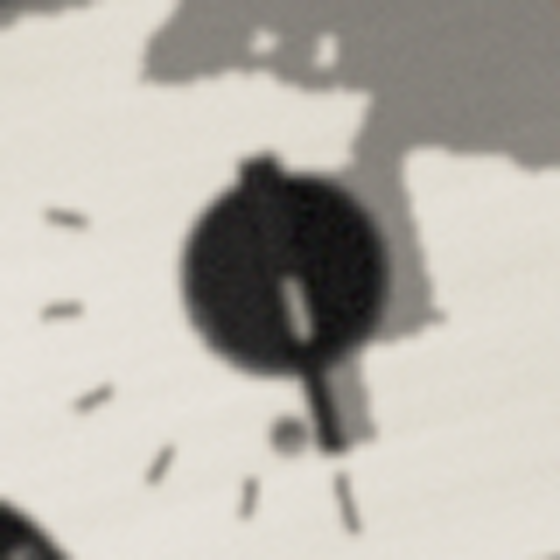

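View pics/s10.png

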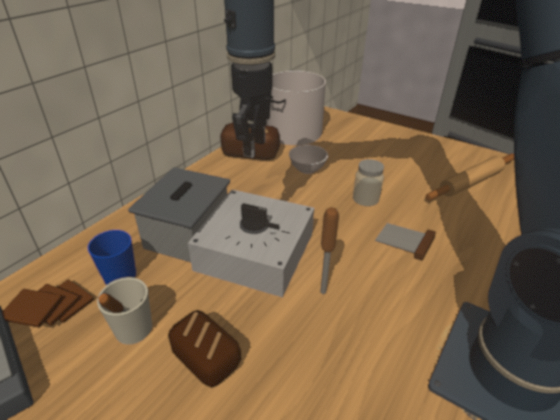

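```bash
python3 - <<'E'
from h import *
T=cam("top")
a=onz(T,(270.7,189.3),.1); b=onz(T,(267.3,174.0),.136); p=onz(T,(277.9,213.5),.1)
ax=np.array([.5672,.0055,0])
for n,v in(("disc",a),("barend",b),("ptr",p)):
    d=v-ax; print(n,v,np.linalg.norm(d[:2]),np.degrees(np.arctan2(d[1],d[0])))
d=a-p;print(np.degrees(np.arctan2(d[1],d[0])),np.linalg.norm(d))
print(delta([.5672,.0055,.108],down(104)))
E
```

```text
disc [0.5634 0.0049 0.1   ] 0.003854201944493744 -171.7491926136764
barend [0.5904 0.0109 0.136 ] 0.02381906038671931 12.999455025234997
ptr [ 0.5092 -0.0099  0.1   ] 0.05997389022972739 -165.14989395695284
15.302117804641778 0.05614697278555153
(array([16.14,  1.09,  0.21]), array([-0.2, -0.3,  0.2]))
```

Axis estimates agree to about 2 mm across the bar (screws 0.566–0.568, disc 0.563, y 0.005); I use (0.566, 0.0055) and yaw 14°. Descend over the bar.

Request:
carry_out(deltas="1 0.4 0 0 -0.1 0; 3.5 0.8 0 0 -0.2 0; 6.5 1.1 0.1 -0.2 -0.3 0.2; 9 1.1 0.1 -0.2 -0.3 0.2; 11 1.1 0.1 -0.2 -0.3 0.2; 12.5 1.1 0.1 -0.2 -0.3 0.2; 12.5 1.1 0.1 -0.2 -0.3 0.2")

```text
clock: 12.88
eef_pos: [0.564, 0.0069, 0.141]
orientation: [-0.086, 0.703, 0.086, 0.7]
wrist_force: [-0.7, 0.2, -0.6]
opening: 0.0501
```

```bash
python3 - <<'E'
from h import *
s=manip.state(); print(s["clock"],s["eef_pos"],s["wrist_force"],s["opening"]); 
S=cam("side");c=S["color"][140:270,200:350];cv2.imwrite("pics/s11.png",cv2.resize(c,None,fx=4.6,fy=4.6,interpolation=cv2.INTER_CUBIC))
print(delta([.566,.0055,.108],down(104)))
E
```

```text
12.8833 [0.564  0.0069 0.141 ] [-0.6885  0.1624 -0.6326] 0.050144140891205245
(array([ 3.49, -0.17,  0.07]), array([ 0. , -0.1, -0. ]))
```

View pics/s11.png

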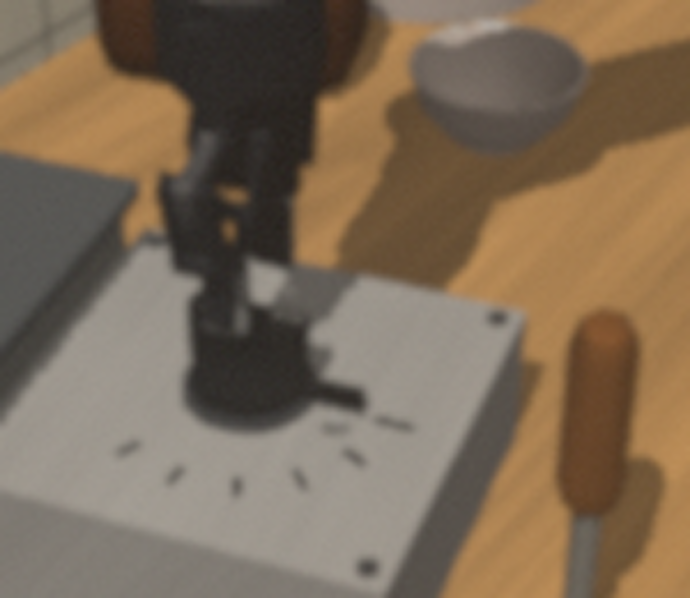

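The fingers stand on either side of the bar (near finger at crop 225,300, ahead of the bar). Lower and close.

Request:
carry_out(deltas="0.8 -0.1 0.1 0 0 0; 1.7 -0.2 0.1 0 0 0; 2.5 -0.2 0.1 0 0 0; 3 -0.2 0.1 0 0 0; 3.3 -0.2 0.1 0 0 0; 3.3 -0.2 0.1 0 0 0")

```text
clock: 13.43
eef_pos: [0.566, 0.0052, 0.1092]
orientation: [-0.086, 0.703, 0.086, 0.701]
wrist_force: [-0.5, -0.0, -0.1]
opening: 0.0505
```

Request:
carry_out(deltas="0 0 0 0 0 0; 0 0 0 0 0 0; 0 0 0 0 0 0; 0 0 0 0 0 0; 0 0 0 0 0 0; 0 0 0 0 0 0; 0 0 0 0 0 0; 0 0 0 0 0 0", claw=0)

```text
clock: 14.1
eef_pos: [0.5659, 0.0067, 0.1099]
orientation: [-0.086, 0.703, 0.087, 0.701]
wrist_force: [-3.1, 3.9, 2.8]
opening: 0.0128
```

```bash
python3 - <<'E'
from h import *
s=manip.state(); print(s["clock"],s["eef_pos"],s["wrist_force"],s["moment"],s["opening"],s["joint_positions"]); 
print(delta([.566,.0055,.108],down(104)), delta([.566,.0055,.108],down(14)))
E
```

```text
14.1 [0.5659 0.0067 0.1099] [-3.0685  3.8756  2.7752] [ 0.785   0.5073 -0.0586] 0.012755525101771647 [ 0.4035  0.6531 -0.7861  1.8556  0.5872  0.8837  1.1479]
(array([ 0.19, -0.12, -0.02]), array([ 0.1, -0.1, -0.1])) (array([ 0.19, -0.12, -0.02]), array([90.1, -0.2,  0. ]))
```

Gripped: opening 12.8 mm on the 14 mm bar, small forces. Turn clockwise (+wx), slowly, watching force and moment.

Request:
carry_out(deltas="0 0 0 1 0 0; 0 0 0 3 0 0; 0 0 0 5.5 0 0; 0 0 0 8 0 0; 0 0 0 11 0 0; 0 0 0 14 0 0; 0 0 0 17 0 0; 0 0 0 20 0 0; 0 0 0 22 0 0; 0 0 0 24 0 0")

```text
clock: 14.93
eef_pos: [0.5658, 0.007, 0.1099]
orientation: [0.062, 0.705, -0.061, 0.703]
wrist_force: [0.2, 2.9, -1.7]
opening: 0.013
```

```bash
cat > st.py <<'E'
from h import *
s=manip.state(); R=Ro.from_quat(s["orientation"]).as_matrix()
yaw=np.degrees(np.arctan2(R[1,1],R[0,1]))
print(s["clock"],s["eef_pos"],"F",s["wrist_force"],"M",s["moment"],s["opening"],"q",s["joint_positions"],"yaw",yaw,"turned",104-yaw)
print("F tool",R.T@s["wrist_force"])
print("to axis", delta([.5659,.0066,s["eef_pos"][2]],R))
E
python3 st.py
```

```text
14.9333 [0.5658 0.007  0.1099] F [ 0.1749  2.934  -1.7151] M [0.2284 0.0928 0.1019] 0.01300670839979187 q [ 0.3374  0.6226 -0.6718  1.8581  0.5057  0.8406  0.8049] yaw 79.96321279283782 turned 24.036787207162178
F tool [ 1.7192  2.9177 -0.3344]
to axis (array([-0.  , -0.04,  0.02]), array([0., 0., 0.]))
```

At about 24°: the first click, low forces. Continue.

Request:
carry_out(deltas="0 0 0 1 0 0; 0 0 0 3 0 0; 0 0 0 5.5 0 0; 0 0 0 8 0 0; 0 0 0 11 0 0; 0 0 0 14 0 0; 0 0 0 17 0 0; 0 0 0 20 0 0; 0 0 0 22 0 0; 0 0 0 24 0 0")

```text
clock: 15.77
eef_pos: [0.5659, 0.0073, 0.1099]
orientation: [0.208, 0.677, -0.207, 0.675]
wrist_force: [-0.3, 1.3, -2.8]
opening: 0.0126
```

```bash
python3 st.py; python3 - <<'E'
from h import *
T=cam("top");S=cam("side")
cv2.imwrite("pics/t12.png",np.hstack([cv2.resize(T["color"][140:250,215:325],(400,400),interpolation=cv2.INTER_CUBIC),cv2.resize(S["color"][180:280,220:320],(400,400),interpolation=cv2.INTER_CUBIC)]))
E
```

```text
15.7667 [0.5659 0.0073 0.1099] F [-0.3334  1.251  -2.7729] M [ 0.2524 -0.0222  0.1396] 0.012573947990945291 q [ 0.2666  0.5978 -0.5553  1.8606  0.4212  0.8041  0.4658] yaw 55.863807444072805 turned 48.136192555927195
F tool [ 2.776   0.8477 -0.9696]
to axis (array([-0.  , -0.05,  0.04]), array([0., 0., 0.]))
```

View pics/t12.png

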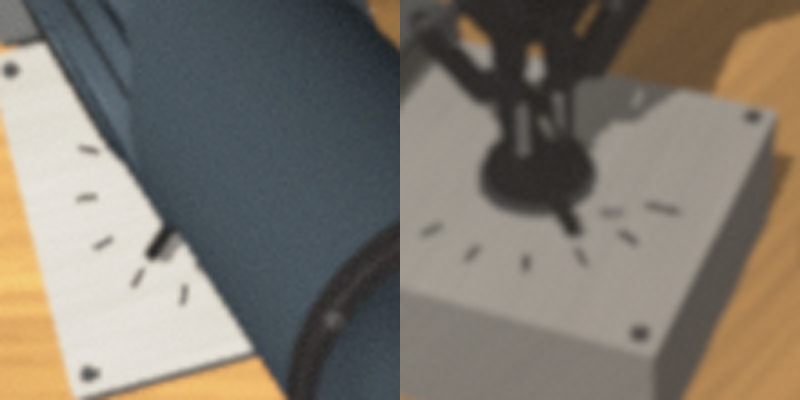

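The pointer is at the second short tick (side crop: tip 576,233, tick 581,257), no slip. Another 24°.

Request:
carry_out(deltas="0 0 0 1 0 0; 0 0 0 3 0 0; 0 0 0 5.5 0 0; 0 0 0 8 0 0; 0 0 0 11 0 0; 0 0 0 14 0 0; 0 0 0 17 0 0; 0 0 0 20 0 0; 0 0 0 22 0 0; 0 0 0 23.6 0 0")

```text
clock: 16.7
eef_pos: [0.566, 0.0075, 0.1099]
orientation: [0.342, 0.62, -0.341, 0.618]
wrist_force: [1.8, 2.2, -4.2]
opening: 0.0129
```

```bash
python3 st.py; python3 - <<'E'
from h import *
S=cam("side");T=cam("top")
cv2.imwrite("pics/s13.png",np.hstack([cv2.resize(T["color"][140:250,215:325],(400,400),interpolation=cv2.INTER_CUBIC),cv2.resize(S["color"][180:280,220:320],(400,400),interpolation=cv2.INTER_CUBIC)]))
E
```

```text
16.7 [0.566  0.0075 0.1099] F [ 1.7966  2.231  -4.2421] M [ 0.3689 -0.2228  0.1169] 0.012876339916492915 q [ 0.1933  0.5789 -0.4391  1.8631  0.3355  0.7746  0.1369] yaw 32.24323097612635 turned 71.75676902387366
F tool [ 4.2429  2.7127 -0.9164]
to axis (array([-0.  , -0.06,  0.07]), array([0., 0., 0.]))
```

View pics/s13.png

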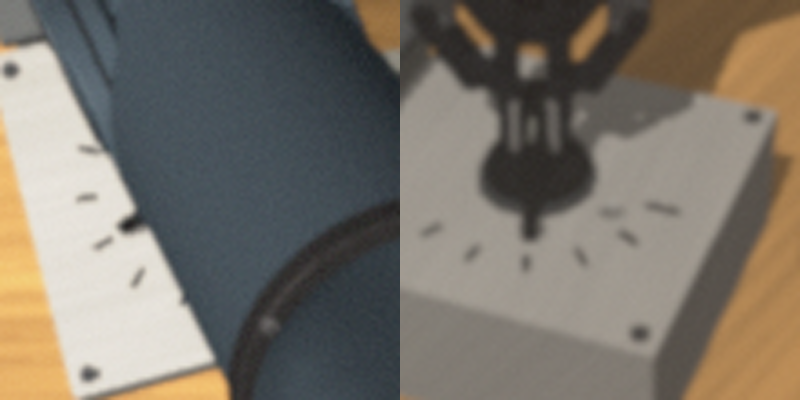

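```bash
python3 - <<'E'
from h import *
S=cam("side");T=cam("top"); ax=np.array([.5665,.0062])
def ang(c,u,z):
    d=onz(c,u,z)[:2]-ax; return np.linalg.norm(d),(np.degrees(np.arctan2(d[1],d[0]))-194)%360-360
for n,u,z in(("tip",(220+531/4-100,180+234/4),.098),("tick3",(220+126.5/4,180+262/4),.085),("home",(220+263/4,180+208/4),.085),("tick2",(220+181/4,180+257/4),.085),("tick4",(220+72/4,180+253/4),.085)):
    print(n,ang(S,u,z))
for n,u,z in(("tipT",(215+127*110/400,140+225*110/400),.098),("t3T",(215+103*110/400,140+243*110/400),.085),("t2T",(215+138*110/400,140+277*110/400),.085),("t4T",(215+87*110/400,140+198*110/400),.085)): print(n,ang(T,u,z))
for x in (131,133): print(ang(S,(220+x/4,180+234/4),.098), ang(S,(220+x/4,180+234/4),.093))
E
```

```text
tip (np.float64(0.06436210163016622), np.float64(-69.77118906163832))
tick3 (np.float64(0.07236021433465042), np.float64(-71.67207196142999))
home (np.float64(0.07633852188716277), np.float64(-0.3142600096789465))
tick2 (np.float64(0.07304330600152592), np.float64(-48.279026944086354))
tick4 (np.float64(0.07300526739696804), np.float64(-95.97909126922042))
tipT (np.float64(0.05410976731215187), np.float64(-70.43278952782725))
t3T (np.float64(0.07218017645508559), np.float64(-71.42825068631345))
t2T (np.float64(0.07215870254879349), np.float64(-47.31395560436431))
t4T (np.float64(0.07120700242284998), np.float64(-95.36405311253111))
(np.float64(0.06436210163016622), np.float64(-69.77118906163832)) (np.float64(0.058687452827009906), np.float64(-70.18877590492218))
(np.float64(0.06435763817000638), np.float64(-68.81658154570795)) (np.float64(0.05867602485528382), np.float64(-69.13291159127385))
```

The dial reads about 70–71° by pointer against 72° for the tick; the tool has turned 71.8°. I nudge by one degree and watch the moment.

Request:
carry_out(deltas="0 0 0 0.5 0 0; 0 0 0 1 0 0; 0 0 0 1 0 0; 0 0 0 1 0 0; 0 0 0 1 0 0; 0 0 0 1 0 0")

```text
clock: 17.4
eef_pos: [0.566, 0.0075, 0.1099]
orientation: [0.346, 0.618, -0.346, 0.616]
wrist_force: [1.2, 2.2, -2.7]
opening: 0.013
```

```bash
python3 st.py; python3 - <<'E'
from h import *
S=cam("side")
cv2.imwrite("pics/s14.png",cv2.resize(S["color"][200:270,220:310],None,fx=8,fy=8,interpolation=cv2.INTER_CUBIC)); cv2.imwrite("pics/s14f.png",S["color"])
E
```

```text
17.4 [0.566  0.0075 0.1099] F [ 1.1772  2.198  -2.6818] M [ 0.4165 -0.1755  0.1411] 0.012953194544120892 q [ 0.1906  0.5783 -0.435   1.8632  0.3324  0.7737  0.1254] yaw 31.418247128321845 turned 72.58175287167816
F tool [ 2.6838  2.1522 -1.2546]
to axis (array([-0.  , -0.06,  0.07]), array([0., 0., 0.]))
```

View pics/s14.png

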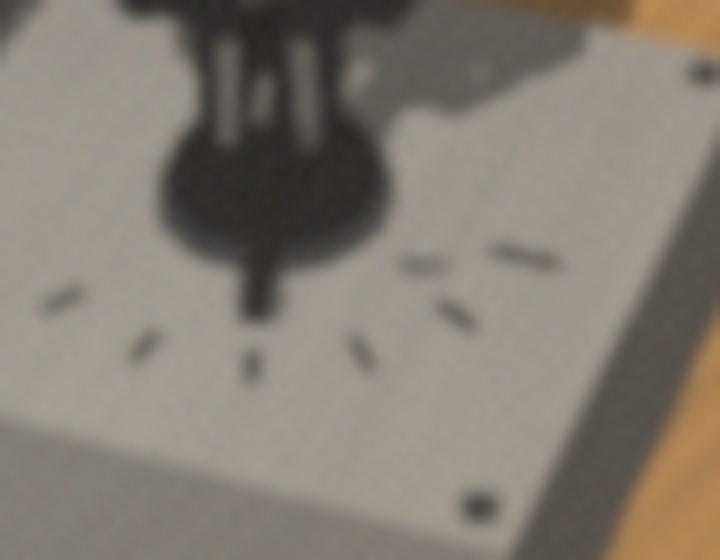

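View pics/s14f.png

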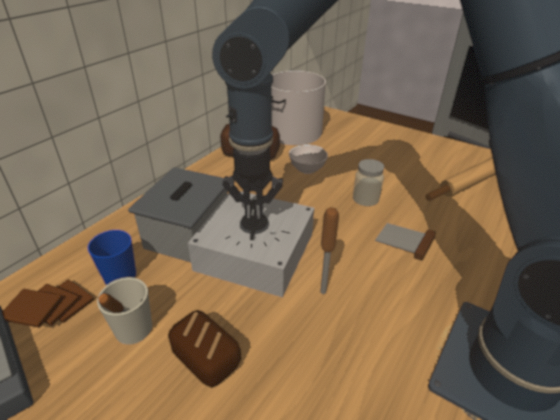

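The pointer lies on the third short tick (crop: tip 259,315, tick 251,365). The moment of 0.14 Nm matches the spring at the third stop, and the pin is in the white cup (side 107,300). Nothing else has moved. Hand in, still gripping.

```bash
python3 - <<'E'
from h import *
print(manip.job_done())
E
python3 st.py
```

```text
the job is handed in; nothing more can be done
None
the job is handed in; nothing more can be done
```

I pulled the smaller, wooden-handled pin from the doser and lowered it into the white cup. I leaned it on the wall and let go at under 2 N. I then gripped the dial's bar and turned it clockwise past the first and second stops to the third. I handed the job in at about 17.5 s, still gripping it there.

**Last checks:**
- **Pin and cup:** the pin leans in the white cup. The cup, blue cup, larger look-alike and other things in the side view looked unmoved.
- **Dial:** the tool had turned 72.6°, with about 0.14 Nm of moment against the 0.13 Nm given for the spring at the third stop. The pointer was on the third short tick.
- **Forces:** the largest wrist force I read was about 14 N, when the pin touched the cup's floor.

**Disagreement:** before a final 1° nudge, the camera put the pointer at about 70–71°, against a tool turn of 71.8°. That gap is within pixel error, but a slip of a degree or so in the grip can't be ruled out. I did not measure the pointer by camera again after the nudge, only looked at it. The report after handing in gives no state, so I have no reading from the final second.

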